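# Make up two reagent kits for the analyser

### The arm

A 7-joint arm with a two-finger parallel gripper is mounted at the origin on the work surface. World frame = base frame: x ahead of the robot, y to its left, z up, the work surface at z = 0. Lengths are in mm, angles in rad, forces in N, time in s.
With the tool pointing down it reaches from about 400 to 875 mm from the base axis. Payload 4.4 kg.
Tool frame: the origin (TCP) lies midway between the tips of the shut fingers; the grasp point (between the pads) lies ctrl.grip_depth behind it (ctrl.grip_depth is the distance from the TCP to the grasp point, in mm); z points along the fingers, y is the line along which they close (so a half turn about z gives the same grasp; the last joint's range is limited). The gripper opens to 85 mm and grips with 20 to 120 N. Pads are 22 mm wide; open, the fingers measure 114 mm over their backs; the gripper's body (76 mm by 85 mm) begins 54 mm behind the grasp point. The pads swing forward as they close: fully open they stand 13 mm farther back than shut.
Start: joints at [-1.38, 0.628, 0.038, 1.517, -0.027, 0.996, -0.02], TCP at [165.066, 628.706, 231.313] pointing down, gripper open.
Joint ranges: [-3.06, 3.06], [-0.37, 2.12], [-1.25, 1.32], [0.18, 2.47], [-1.1, 4.24], [0.23, 1.98], [-2.94, 2.94]. Speed limits (rad/s): [2.57, 2.57, 3.14, 3.14, 3.14, 3.14, 3.14].

### API

Orientations are given as [roll, pitch, yaw] about the fixed x, y, z axes, in that order (R = Rz(yaw) Ry(pitch) Rx(roll)).
In Python, from cell import ctrl gives the robot as it stands.
- The arm moves only by the tool carry_out, never from a script. Its argument "deltas" is one flat list of numbers, 7 for each row, row after row: the turn, a rotation vector about the tool's x, y, z in degrees, then the shift along the tool's x, y, z in m, then the closure, from -1 (fully open) to 1 (shut). In form: [wx, wy, wz, dx, dy, dz, claw, wx, wy, wz, dx, dy, dz, claw, ...]. A call has 1 to 12 rows; each row shifts and turns the commanded pose from where the row before left it, along the tool's axes as they then stand; what a row does not reach is not made up. A row lasts 1/8 s, in which the tool goes at most 62.5 mm and 10.7 degrees, less where a joint would pass 70% of its speed; a pose out of reach is approached as far as the arm can. A call with a gripper value outside its range is refused whole. The fingers move at their own pace and stop on an object; the grip force is fixed at half the most. Time passes only in rows, so rows that do not move let the fingers close. It gives the time, the measured TCP pose, the force, the opening and the grip force at its end, in the units of the state.
- ctrl.read_state(): the state, without advancing time (a new reading comes with each control period).
- ctrl.get_image(name): name is "scene" or "top"; returns the picture (420x560x3 uint8, red, green, blue); there is no depth.
- ctrl.calibration(name): a dict with "mtx" (3x3 intrinsics, pixels), "R" (3x3) and "t" (3): a world point X has camera coordinates R X + t. Camera axes: x right, y down, z forward; pixel columns grow to the right and rows downward; lengths in mm; the calibration is good to about 2 mm. A picture is of the moment at which its call begins. calibration takes no time and is no camera call.
- ctrl.finish_job(): hands the job in; it is judged then, once.
The state is a dict: "clock": time; "qpos": joint angles; "qd": joint speeds; "tau": joint torques, N m; "eef_pos": TCP position; "tool_rot": TCP orientation; "force": force on the tool from outside, world axes, zero at the start; "torque": the same for the moment, N m; "width": finger opening in mm; "gripper_force": force on a finger pad.
Only numpy, scipy, OpenCV 4.12 (cv2) and the standard library are available. Lean on these libraries where they do the work, as an engineer would, in place of code of your own. Each camera call takes 0.05 s, during which the arm holds its last target. There are 200 camera calls.

### The job

Make up two reagent kits from the stock on the bench. In the three-bay tray stand the tall round bottle in the middle bay, with the slim vial and the dropper bottle in the two end bays (either way round); in the two-bay tray stand the squat jar in the bay next to the carrying loop and the square bottle in the other bay. Set everything down upright on the floor of its bay without dropping it or knocking it over, and leave the conical flask, the measuring cylinder and the tip box where they are.

Things in the scene. Friction and masses are not known exactly. Their poses are not given: they have to be found in the camera images.
- tall_bottle: tall round white bottle, diameter 46 mm straight up to 78 mm, then a shoulder and a grey screw cap of diameter 28 mm; 105 mm high in all; about 0.13 kg. Origin: centre of the underside; z up. It stands loose on the bench among the stock.
- square_bottle: white bottle of square section, 42 x 42 mm, straight up to 62 mm, with a round grey cap of diameter 30 mm; 80 mm high in all; about 0.11 kg. Origin: centre of the underside; z up. x and y are square to its flat sides. It stands loose on the bench among the stock.
- squat_jar: wide low round white jar, diameter 50 mm, with a grey lid of diameter 52 mm from 34 mm up to its top at 52 mm; about 0.09 kg. Origin: centre of the underside; z up. It stands loose on the bench among the stock.
- slim_vial: slim round white vial with a flat grey cap, diameter 28 mm all the way up, 75 mm high; about 0.04 kg. Origin: centre of the underside; z up. It stands loose on the bench among the stock.
- dropper: white dropper bottle, diameter 38 mm straight up to 55 mm, then a pointed grey nozzle up to 85 mm; about 0.05 kg. Origin: centre of the underside; z up. It stands loose on the bench among the stock.
- flask: white conical flask with a grey stopper, foot diameter 70 mm, neck diameter 26 mm, 118 mm high; not wanted, stays where it is. Origin: centre of the underside; z up.
- cylinder: white measuring cylinder, an open tube of diameter 30 mm and 143 mm high on a round foot of diameter 60 mm; not wanted, stays where it is. Origin: centre of the underside; z up.
- tip_box: flat rectangular box with a grey base and a white lid, 64 x 54 mm and 46 mm high; not wanted, stays where it is. Origin: centre of the underside; z up.
- three_tray: aluminium tray with three square bays in a row, 226 x 78 mm, no carrying loop. Floor, walls and dividers 4 mm thick, rim 18 mm high, bays 70 x 70 mm inside. Fixed, at any yaw, left or right of the stock. Origin: centre of the underside below the bays, z up. x runs along the row: bay centres at x = -74, 0 and +74 mm, y = 0.
- two_tray: aluminium tray with two square bays in a row, 152 x 78 mm, a dark steel carrying loop sticking out 26 mm from one end. Floor, walls and dividers 4 mm thick, rim 18 mm high, bays 70 x 70 mm inside. Fixed, at any yaw, left or right of the stock. Origin: centre of the underside below the bays, z up. x points along the row to the loop: bay centres at x = +37 mm (by the loop) and -37 mm, y = 0.
There are look-alikes about, which are no part of the job. Leave any brown look-alike of the tall_bottle alone. What is shaped like the three_tray but brown is not meant.

How it is judged (in metres and radians):
At the end, for the whole second after the job is handed in: Tall bottle in the middle bay, slim vial and dropper one in each end bay; squat jar in the bay by the loop, square bottle in the other. Each underside less than 8 mm above the tray's, centre within 26 mm of the bay's along and across the tray, upright within 0.12 rad, released, at rest (x of tall_bottle in the frame of three_tray between -0.026 and 0.026 m and y of tall_bottle in the frame of three_tray between -0.026 and 0.026 m and z of tall_bottle in the frame of three_tray below 0.008 m and x of squat_jar in the frame of two_tray between 0.011 and 0.063 m and y of squat_jar in the frame of two_tray between -0.026 and 0.026 m and z of each of squat_jar, square_bottle in the frame of two_tray below 0.008 m and x of square_bottle in the frame of two_tray between -0.063 and -0.011 m and y of square_bottle in the frame of two_tray between -0.026 and 0.026 m and (((x of slim_vial in the frame of three_tray between 0.048 and 0.1 m and y of slim_vial in the frame of three_tray between -0.026 and 0.026 m and z of slim_vial in the frame of three_tray below 0.008 m) and (x of dropper in the frame of three_tray between -0.1 and -0.048 m and y of dropper in the frame of three_tray between -0.026 and 0.026 m and z of dropper in the frame of three_tray below 0.008 m)) or ((x of slim_vial in the frame of three_tray between -0.1 and -0.048 m and y of slim_vial in the frame of three_tray between -0.026 and 0.026 m and z of slim_vial in the frame of three_tray below 0.008 m) and (x of dropper in the frame of three_tray between 0.048 and 0.1 m and y of dropper in the frame of three_tray between -0.026 and 0.026 m and z of dropper in the frame of three_tray below 0.008 m))) and angle between each of tall_bottle, square_bottle, squat_jar, slim_vial, dropper's own z axis and vertical below 0.12 rad and linear speed of each of tall_bottle, square_bottle, squat_jar, slim_vial, dropper below 0.02 m/s); the robot touches nothing.
It fails at once if any of the flask, measuring cylinder and tip box is moved by more than 25 mm or knocked over (distance of any of flask, cylinder, tip_box from where it was at the start of the episode above 0.025 m or angle between any of flask, cylinder, tip_box's own z axis and vertical above 0.6 rad).
It fails at once if one of the five kit items is knocked over or tipped by more than about 45 degrees (angle between any of tall_bottle, square_bottle, squat_jar, slim_vial, dropper's own z axis and vertical above 0.8 rad).
It fails at once if one of the five kit items is dropped (moves faster than 0.7 m/s while the fingers do not touch it: a fall of over 25 mm) ((linear speed of tall_bottle above 0.7 m/s and contact force between tall_bottle and the fingers below 0.05 N) or (linear speed of square_bottle above 0.7 m/s and contact force between square_bottle and the fingers below 0.05 N) or (linear speed of squat_jar above 0.7 m/s and contact force between squat_jar and the fingers below 0.05 N) or (linear speed of slim_vial above 0.7 m/s and contact force between slim_vial and the fingers below 0.05 N) or (linear speed of dropper above 0.7 m/s and contact force between dropper and the fingers below 0.05 N)).
It also fails if it takes over 144 s, if anything falls off the work surface, if the arm or the gripper's body presses on something with over 40 N, if the wrist force passes 120 N, or if a joint passes its speed limit or range.

## Working session

There is one attempt and no reset: what is moved stays moved. The work goes in short steps, Python scripts to look and compute and a tool call to move; the robot and the scene stay as the last step left them, time stands still between calls to the robot, and variables do not carry over. Pictures are saved under pics/ and viewed, at most 14 in all, crops included, and the job is handed in when it is done.

Besides the shell and the picture viewer there is one more tool, called after "Call:" by a JSON object that holds its "method" and its "body", one argument or row to a line. carry_out: Moves the arm, as the interface text tells. Its arguments: {"type":"object","properties":{"deltas":{"type":"array"}},"required":["deltas"]}

```bash
ls; mkdir -p pics; python3 - <<'E'
from cell import ctrl
import cv2,numpy as np
np.set_printoptions(precision=2,suppress=True)
for n in("scene","top"):
    im=ctrl.get_image(n); cv2.imwrite(f"pics/{n}0.png",im[:,:,::-1])
    c=ctrl.calibration(n); print(n,c["mtx"],c["R"],c["t"], -np.array(c["R"]).T@np.array(c["t"]))
s=ctrl.read_state(); print(s, ctrl.grip_depth)
E
```

```text
pics
scene [[529.47   0.   283.71]
 [  0.   529.47 214.11]
 [  0.     0.     1.  ]] [[-0.5   0.86  0.  ]
 [ 0.66  0.39 -0.64]
 [-0.55 -0.32 -0.77]] [ 262.  -280.9 1385. ] [1083.5   324.86  886.71]
top [[515.73   0.   285.6 ]
 [  0.   515.73 211.63]
 [  0.     0.     1.  ]] [[ 0.01 -1.   -0.02]
 [-0.99 -0.01 -0.11]
 [ 0.11  0.02 -0.99]] [   0.35  490.13 1277.87] [ 349.92  -21.77 1322.98]
{'clock': 0.1, 'qpos': array([-1.38,  0.63,  0.04,  1.52, -0.03,  1.  , -0.02]), 'qd': array([-0., -0., -0., -0.,  0.,  0.,  0.]), 'tau': array([  0.  , -56.45,   1.23, -19.4 ,   0.01,   0.01,   0.  ]), 'eef_pos': array([164.89, 628.16, 230.47]), 'tool_rot': array([-3.14, -0.  ,  2.88]), 'force': array([-0.11, -0.09,  0.63]), 'torque': array([-0.01,  0.02, -0.06]), 'gripper_force': 0.0, 'width': 85.70297628191803} 18.700000000000003
```

View pics/scene0.png

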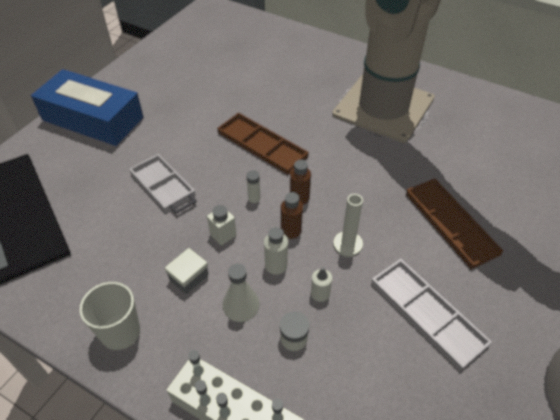

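View pics/top0.png

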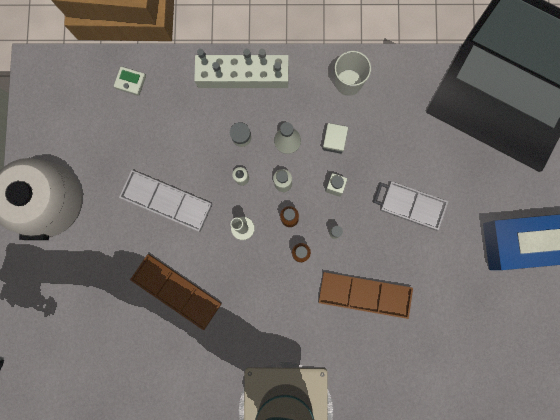

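The top view shows:
- **Stock:** white tall bottle (283,178), square bottle (337,184), jar (240,133), vial (336,229), dropper (240,174).
- **Trays:** silver three-tray (166,200); two-tray (413,205) with its loop on the left at (383,193).

Look-alikes:
- **Tall bottle:** brown bottles at (289,215) and (301,251).
- **Three-tray:** brown trays at (175,290) and (365,294).
- **Other white things to leave:** flask (287,137), cylinder (241,226), tip box (336,138).

I choose the white bottle and the silver tray, and check them in a crop.

```bash
cat > h.py <<'E'
import cv2,numpy as np
from cell import ctrl
np.set_printoptions(precision=1,suppress=True)
def ray(n,p,z):
    c=ctrl.calibration(n);R=np.array(c["R"]);t=np.array(c["t"]).ravel()
    C=-R.T@t; d=R.T@np.linalg.inv(c["mtx"])@np.array([p[0],p[1],1.])
    return C+d*(z-C[2])/d[2]
def proj(n,X):
    c=ctrl.calibration(n);q=np.array(c["mtx"])@(np.array(c["R"])@np.array(X,float)+np.array(c["t"]).ravel());return q[:2]/q[2]
E
python3 - <<'E'
from h import *
t=cv2.imread("pics/top0.png");s=cv2.imread("pics/scene0.png")
a=cv2.resize(t[110:270,215:360],None,fx=3.75,fy=3.75,interpolation=cv2.INTER_CUBIC)[:,:400*2]
cv2.imwrite("pics/c_top.png",a)
# trays: bright low-saturation
for n,im,boxes in(("top",t,((118,165,100,70),(374,175,76,60))),("scene",s,((365,255,130,115),(122,150,78,65)))):
    for x,y,w,h in boxes:
        r=im[y:y+h,x:x+w]; g=r.min(2); hs=cv2.GaussianBlur(g,(3,3),0)
        th,m=cv2.threshold(hs,0,255,cv2.THRESH_OTSU)
        cs,_=cv2.findContours(cv2.morphologyEx(m,cv2.MORPH_CLOSE,np.ones((3,3))),0,2); c=max(cs,key=cv2.contourArea)
        q=cv2.boxPoints(cv2.minAreaRect(c))+[x,y]
        ap=cv2.approxPolyDP(cv2.convexHull(c),4,True)[:,0]+[x,y]
        print(n,th,cv2.contourArea(c)); print("poly",[(tuple(p),ray(n,p,18)[:2].round(1).tolist()) for p in ap])
        if n=="top":print("box",[ray(n,p,18)[:2].round(1).tolist() for p in q])
E
```

```text
top 145.0 2224.0
poly [((np.int64(134), np.int64(174)), [586.5, 395.7]), ((np.int64(207), np.int64(202)), [514.7, 205.1]), ((np.int64(198), np.int64(230)), [442.8, 226.3]), ((np.int64(126), np.int64(200)), [518.8, 413.7])]
box [[522.3, 423.4], [594.5, 395.8], [511.3, 196.9], [440.2, 225.3]]
top 146.0 1411.5
poly [((np.int64(392), np.int64(182)), [568.6, -267.2]), ((np.int64(442), np.int64(203)), [515.3, -392.7]), ((np.int64(438), np.int64(229)), [449.1, -381.0]), ((np.int64(383), np.int64(209)), [499.1, -243.4])]
box [[499.1, -239.9], [571.4, -266.5], [520.2, -408.0], [448.6, -380.8]]
scene 157.0 2184.5
poly [((np.int64(404), np.int64(308)), [543.1, 272.2]), ((np.int64(427), np.int64(293)), [490.8, 297.7]), ((np.int64(457), np.int64(310)), [497.3, 358.7]), ((np.int64(490), np.int64(341)), [528.0, 429.6]), ((np.int64(462), np.int64(365)), [596.8, 400.8])]
scene 148.0 505.5
poly [((np.int64(174), np.int64(179)), [497.0, -299.5]), ((np.int64(188), np.int64(192)), [512.8, -248.6]), ((np.int64(164), np.int64(206)), [571.6, -268.7]), ((np.int64(152), np.int64(191)), [550.6, -318.9])]
```

View pics/c_top.png

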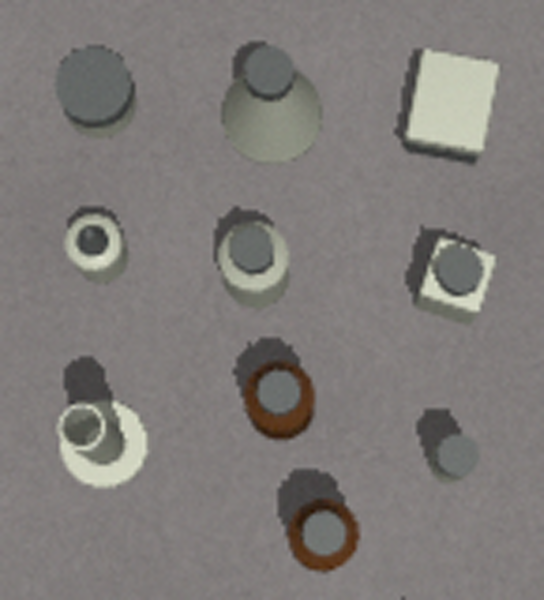

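The crop confirms the choices: white tall bottle at crop (251,247), square (458,268), vial (457,455), jar (94,85), dropper (94,240). Brown bottles are at (280,390) and (324,533). Next I compute positions and cross-check them in the scene view.

```bash
python3 - <<'E'
from h import *
f=lambda p:((p[0]+.5)/3.75-.5+215,(p[1]+.5)/3.75-.5+110)
P={}
for k,p,z in(("jar",(94,85),52),("dropper",(95,240),55),("tall",(251,247),105),("square",(458,268),80),("vial",(457,455),75),("flask",(269,70),118),("cyl",(81,427),143),("br1",(280,390),105),("br2",(324,533),105)):
    P[k]=(*ray("top",f(p),z)[:2],z); print(k,np.array(P[k]))
a,b=ray("top",f((440,236)),62),ray("top",f((496,252)),62); print("sq edge len",np.linalg.norm(b-a)," angle deg",np.degrees(np.arctan2(*(b-a)[1::-1])))
t=cv2.imread("pics/top0.png")
for x,y,w,h in((112,160,110,80),(368,170,90,70)):
    for th in (128,136):
        r=t[y:y+h,x:x+w].min(2); m=(r>th).astype(np.uint8)
        c=max(cv2.findContours(cv2.morphologyEx(m,cv2.MORPH_CLOSE,np.ones((5,5))),0,2)[0],key=cv2.contourArea)
        q=np.array([ray("top",p+[x,y],18)[:2] for p in c[:,0]],np.float32); print(th,cv2.minAreaRect(q))
s=cv2.imread("pics/scene0.png")
for k,(x,y,z) in P.items():
    for zz in(0,z): cv2.circle(s,tuple(int(v) for v in proj("scene",(x,y,zz)).round()),2,(0,0,255),-1)
for c,yaw,L in(((517,311),68,113),((510,-324),70,76)):
    u=np.array([np.cos(np.radians(yaw)),np.sin(np.radians(yaw))]);v=np.array([-u[1],u[0]])
    q=[proj("scene",(*(c+i*L*u+j*39*v),18)) for i,j in((1,1),(1,-1),(-1,-1),(-1,1))]
    cv2.polylines(s,[np.int32(np.round(q))],True,(0,255,0),1)
cv2.imwrite("pics/ov.png",cv2.resize(s[130:375,115:505],None,fx=2,fy=2,interpolation=cv2.INTER_CUBIC))
E
```

```text
jar [688.2 120.6  52. ]
dropper [581.8 117.8  55. ]
tall [568.6  12.4 105. ]
square [ 559.8 -121.5   80. ]
vial [ 438.5 -120.9   75. ]
flask [680.7   1.5 118. ]
cyl [449.4 114.7 143. ]
br1 [476.9  -6.8 105. ]
br2 [386.8 -35.  105. ]
sq edge len 38.32039432218946  angle deg -105.9718865844562
128 ((524.915283203125, 304.01177978515625), (248.6260986328125, 115.26004028320312), 63.13499069213867)
136 ((518.8602294921875, 314.7359313964844), (225.95123291015625, 78.84400939941406), 67.52838897705078)
128 ((511.8514099121094, -329.8494873046875), (176.12606811523438, 200.70387268066406), 0.23293544352054596)
136 ((509.83758544921875, -323.3831787109375), (152.3789825439453, 78.61122131347656), 70.49799346923828)
```

View pics/ov.png

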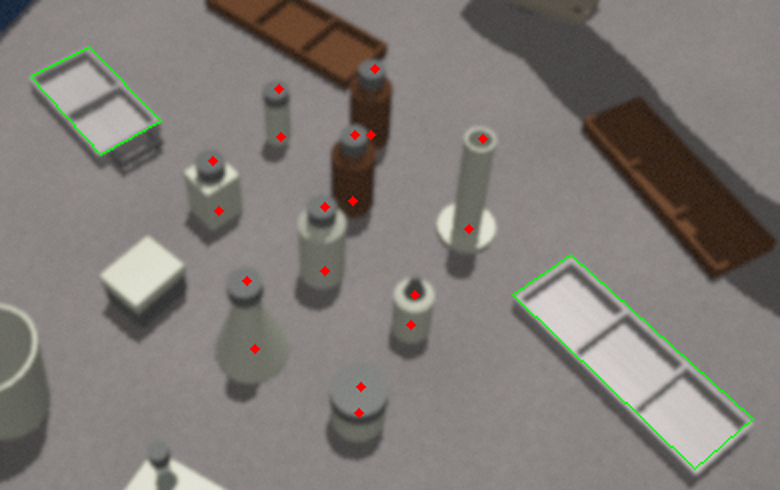

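Tray rectangles measure 226.0x78.8 and 152.4x78.6 mm against the nominal 226x78 and 152x78. The top-view points land on the caps and feet in the scene overlay, to about 2 mm. First I turn to yaw ≈70°, which closes the fingers across both trays.

Call:
{"method": "carry_out", "body": {
  "deltas": [0, 0, 9.5, 0, 0, 0, -1, 0, 0, 9.5, 0, 0, 0, -1, 0, 0, 9.5, 0, 0, 0, -1, 0, 0, 9.5, 0, 0, 0, -1, 0, 0, 9.5, 0, 0, 0, -1, 0, 0, 9.5, 0, 0, 0, -1, 0, 0, 9.5, 0, 0, 0, -1, 0, 0, 9.5, 0, 0, 0, -1, 0, 0, 9.5, 0, 0, 0, -1, 0, 0, 9.5, 0, 0, 0, -1]
}}

```text
clock: 1.35
eef_pos: [164.8, 628.4, 230.8]
tool_rot: [3.142, 0.001, 1.221]
force: [-0.0, 0.0, 0.4]
width: 85.8
gripper_force: 0.0
```

```bash
cat > go.py <<'E'
import sys
from h import *
from scipy.spatial.transform import Rotation as Ro
def go(*pts):
    s=ctrl.read_state();R=Ro.from_euler("xyz",s["tool_rot"]).as_matrix();p=s["eef_pos"]
    print("t",s["clock"],"q",np.array(s["qpos"]),"pos",p,"yaw",np.degrees(s["tool_rot"][2]),"w",s["width"])
    for q in pts:
        q=np.array(q,float); d=q-p; print(q,"tool shift mm",R.T@d,"norm",np.linalg.norm(d)); p=q
B=dict(dropper=(582,118),tall=(569,12),jar=(688,121),square=(560,-121.5),vial=(438.5,-121),m=(519,315),p=(547,383),n=(490.5,246),loop=(522,-288.5),far=(497.5,-358))
if __name__=="__main__":
    a=sys.argv[1:]; go(*[(*B[x.split(":")[0]],float(x.split(":")[1])) for x in a])
E
python3 go.py dropper:231
```

```text
t 1.35 q [-1.6  0.7  0.5  1.5 -0.4  1.  -1.4] pos [164.8 628.4 230.8] yaw 69.97961655807767 w 85.76162749253291
[582. 118. 231.] tool shift mm [-336.7  566.7    0.2] norm 659.1844034191807
```

Call:
{"method": "carry_out", "body": {
  "deltas": [0, 0, 0, -0.028, 0.0472, 0, -1, 0, 0, 0, -0.028, 0.0472, 0, -1, 0, 0, 0, -0.028, 0.0472, 0, -1, 0, 0, 0, -0.028, 0.0472, 0, -1, 0, 0, 0, -0.028, 0.0472, 0, -1, 0, 0, 0, -0.028, 0.0472, 0, -1, 0, 0, 0, -0.028, 0.0472, 0, -1, 0, 0, 0, -0.028, 0.0472, 0, -1, 0, 0, 0, -0.028, 0.0472, 0, -1, 0, 0, 0, -0.028, 0.0472, 0, -1, 0, 0, 0, -0.028, 0.0472, 0, -1, 0, 0, 0, -0.028, 0.0472, 0, -1]
}}

```text
clock: 2.85
eef_pos: [585.6, 120.1, 230.9]
tool_rot: [-3.141, 0.0, 1.227]
force: [0.2, 0.6, 0.2]
width: 85.4
gripper_force: 0.0
```

```bash
python3 go.py dropper:100 dropper:20 n:200
```

```text
t 2.85 q [-0.5  0.6  0.5  1.7 -0.3  0.9 -0.3] pos [585.6 120.1 230.9] yaw 70.3018688871694 w 85.35507014865193
[582. 118. 100.] tool shift mm [ -3.2  -2.6 130.9] norm 131.01027331592599
[582. 118.  20.] tool shift mm [ 0.   0.1 80. ] norm 80.0
[490.5 246.  200. ] tool shift mm [  89.7 -129.4 -179.9] norm 239.07373339620563
```

Call:
{"method": "carry_out", "body": {
  "deltas": [0, 0, 0, 0, 0, 0.04, -1, 0, 0, 0, 0, 0, 0.04, -1, 0, 0, 0, 0, 0, 0.04, -1, 0, 0, 0, 0, 0, 0, -1, 0, 0, 0, 0, 0, 0, -1]
}}

```text
clock: 3.48
eef_pos: [585.8, 121.3, 112.4]
tool_rot: [3.14, -0.001, 1.227]
force: [-0.3, 0.5, 0.3]
width: 85.4
gripper_force: 0.0
```

```bash
python3 go.py dropper:20; python3 - <<'E'
from h import *
t=ctrl.get_image("top");s=ctrl.get_image("scene")
a=cv2.resize(t[130:230,180:310],(400,308));b=cv2.resize(s[220:370,250:400],(400,400))
o=np.zeros((400,800,3),np.uint8);o[:308,:400]=a;o[:,400:]=b;cv2.imwrite("pics/d1.png",o[:,:,::-1])
E
```

```text
t 3.475 q [-0.5  0.7  0.4  1.8 -0.4  0.7 -0.2] pos [585.8 121.3 112.4] yaw 70.27990894288497 w 85.422939558798
[582. 118.  20.] tool shift mm [-4.4 -2.6 92.4] norm 92.52593646066614
```

View pics/d1.png

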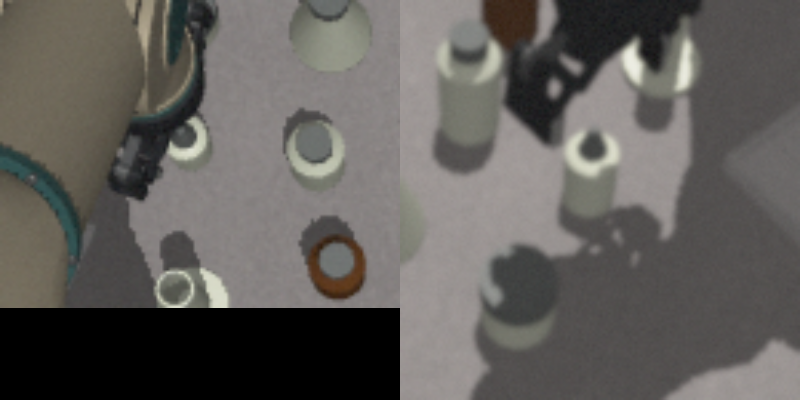

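The fingers straddle the dropper: in the crop the tips are near (545,130) and (650,60), with the dropper at (590,170). I correct by the measured offset, descend and close.

Call:
{"method": "carry_out", "body": {
  "deltas": [0, 0, 0, -0.0044, -0.0026, 0, -1, 0, 0, 0, 0, 0, 0.03, -1, 0, 0, 0, 0, 0, 0.03, -1, 0, 0, 0, 0, 0, 0.03, -1, 0, 0, 0, 0, 0, 0, -1, 0, 0, 0, 0, 0, 0, 1, 0, 0, 0, 0, 0, 0, 1, 0, 0, 0, 0, 0, 0, 1, 0, 0, 0, 0, 0, 0, 1, 0, 0, 0, 0, 0, 0, 1]
}}

```text
clock: 4.82
eef_pos: [581.9, 118.2, 22.9]
tool_rot: [3.14, -0.001, 1.227]
force: [-0.5, -0.1, 6.0]
width: 36.6
gripper_force: 59.5
```

```bash
python3 go.py n:200
```

```text
t 4.825 q [-0.4  0.9  0.3  1.8 -0.5  0.5 -0.2] pos [581.9 118.2  22.9] yaw 70.28836833153116 w 36.60828257154806
[490.5 246.  200. ] tool shift mm [  89.7 -128.8 -177.3] norm 236.76755219142504
```

Call:
{"method": "carry_out", "body": {
  "deltas": [0, 0, 0, 0, 0, -0.02, 1, 0, 0, 0, 0, 0, -0.04, 1, 0, 0, 0, 0, 0, -0.04, 1, 0, 0, 0, 0.015, -0.0215, 0, 1, 0, 0, 0, 0.015, -0.0215, 0, 1, 0, 0, 0, 0.015, -0.0215, 0, 1, 0, 0, 0, 0.015, -0.0215, 0, 1, 0, 0, 0, 0.015, -0.0215, 0, 1, 0, 0, 0, 0.015, -0.0215, 0, 1, 0, 0, 0, 0, 0, 0, 1, 0, 0, 0, 0, 0, 0, 1]
}}

```text
clock: 6.2
eef_pos: [490.7, 245.7, 122.2]
tool_rot: [3.14, -0.001, 1.226]
force: [-0.0, -0.3, 0.2]
width: 36.7
gripper_force: 60.0
```

```bash
python3 go.py n:28
```

```text
t 6.2 q [-0.8  0.7  0.4  1.9 -0.4  0.6 -0.4] pos [490.7 245.7 122.2] yaw 70.2587935167537 w 36.67383481181851
[490.5 246.   28. ] tool shift mm [ 0.2 -0.5 94.2] norm 94.21011169963062
```

Call:
{"method": "carry_out", "body": {
  "deltas": [0, 0, 0, 0, 0, 0.03, 1, 0, 0, 0, 0, 0, 0.03, 1, 0, 0, 0, 0, 0, 0.02, 1, 0, 0, 0, 0, 0, 0.01, 1, 0, 0, 0, 0, 0, 0.0045, 1, 0, 0, 0, 0, 0, 0, 1, 0, 0, 0, 0, 0, 0, -1, 0, 0, 0, 0, 0, 0, -1, 0, 0, 0, 0, 0, 0, -1, 0, 0, 0, 0, 0, -0.02, -1, 0, 0, 0, 0, 0, -0.05, -1, 0, 0, 0, 0, 0, -0.05, -1]
}}

```text
clock: 7.7
eef_pos: [489.6, 246.1, 147.9]
tool_rot: [-3.141, 0.001, 1.227]
force: [0.3, 1.2, -0.2]
width: 85.2
gripper_force: 0.0
```

```bash
python3 go.py tall:210 tall:140; python3 - <<'E'
from h import *
t=ctrl.get_image("scene");cv2.imwrite("pics/p1.png",cv2.resize(t[100:400,150:520],None,fx=2,fy=2)[:,:740,::-1])
E
```

```text
t 7.7 q [-0.8  0.6  0.5  1.9 -0.4  0.7 -0.4] pos [489.6 246.1 147.9] yaw 70.27955261692485 w 85.23792165691884
[569.  12. 210.] tool shift mm [-193.7  153.7  -62. ] norm 254.92340177122398
[569.  12. 140.] tool shift mm [ 0.1  0.  70. ] norm 70.0
```

View pics/p1.png

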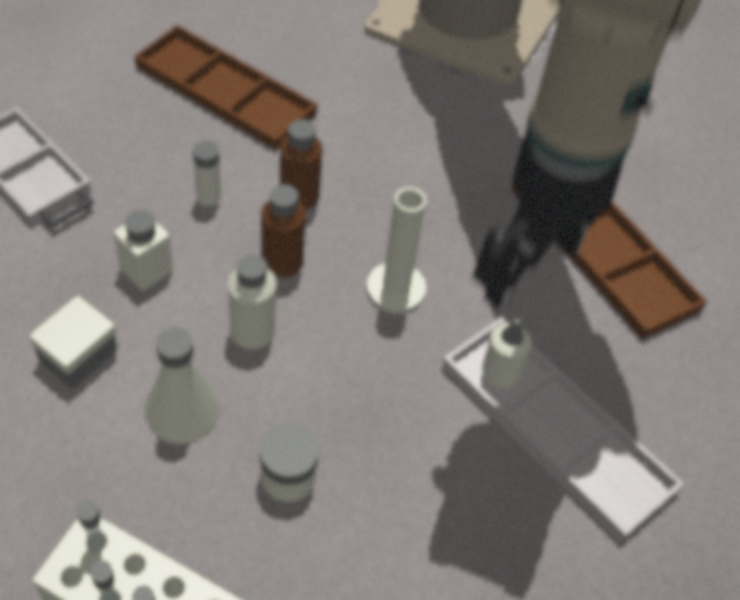

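The dropper stands upright in the near end bay, at about (505,355) in the crop. Next is the tall bottle.

Call:
{"method": "carry_out", "body": {
  "deltas": [0, 0, 0, 0, 0, -0.05, -1, 0, 0, 0, -0.0215, 0.0171, -0.012, -1, 0, 0, 0, -0.0215, 0.0171, 0, -1, 0, 0, 0, -0.0215, 0.0171, 0, -1, 0, 0, 0, -0.0215, 0.0171, 0, -1, 0, 0, 0, -0.0215, 0.0171, 0, -1, 0, 0, 0, -0.0215, 0.0171, 0, -1, 0, 0, 0, -0.0215, 0.0171, 0, -1, 0, 0, 0, -0.0215, 0.0171, 0, -1, 0, 0, 0, -0.0215, 0.0171, 0, -1, 0, 0, 0, 0, 0, 0.04, -1, 0, 0, 0, 0, 0, 0, -1]
}}

```text
clock: 9.25
eef_pos: [567.2, 12.4, 166.5]
tool_rot: [-3.136, 0.002, 1.226]
force: [0.8, 0.8, 0.5]
width: 85.1
gripper_force: 0.0
```

```bash
python3 go.py tall:140 tall:46
```

```text
t 9.25 q [-0.4  0.6  0.5  1.8 -0.4  0.8 -0. ] pos [567.2  12.4 166.5] yaw 70.25251943834562 w 85.1213043809089
[569.  12. 140.] tool shift mm [ 0.3  2.  26.5] norm 26.609152887335096
[569.  12.  46.] tool shift mm [ 0.2  0.5 94. ] norm 94.0
```

Call:
{"method": "carry_out", "body": {
  "deltas": [0, 0, 0, 0, 0.001, 0.04, -1, 0, 0, 0, 0, 0, 0.04, -1, 0, 0, 0, 0, 0, 0.03, -1, 0, 0, 0, 0, 0, 0.01, -1, 0, 0, 0, 0, 0, 0, -1, 0, 0, 0, 0, 0, 0, 1, 0, 0, 0, 0, 0, 0, 1, 0, 0, 0, 0, 0, 0, 1, 0, 0, 0, 0, 0, 0, 1]
}}

```text
clock: 10.38
eef_pos: [570.9, 12.1, 50.2]
tool_rot: [3.141, -0.001, 1.227]
force: [-1.5, 0.4, 6.9]
width: 44.2
gripper_force: 60.1
```

```bash
python3 go.py m:200
```

```text
t 10.375 q [-0.3  0.8  0.3  1.9 -0.5  0.5  0.1] pos [570.9  12.1  50.2] yaw 70.28530272512293 w 44.20735064779047
[519. 315. 200.] tool shift mm [ 267.8 -150.9 -149.7] norm 341.8935256653153
```

Call:
{"method": "carry_out", "body": {
  "deltas": [0, 0, 0, 0, 0, -0.02, 1, 0, 0, 0, 0, 0, -0.045, 1, 0, 0, 0, 0, 0, -0.045, 1, 0, 0, 0, 0, 0, -0.04, 1]
}}

```text
clock: 10.88
eef_pos: [570.4, 11.9, 200.7]
tool_rot: [3.141, -0.0, 1.227]
force: [1.0, -0.2, -1.6]
width: 44.4
gripper_force: 61.6
```

Call:
{"method": "carry_out", "body": {
  "deltas": [0, 0, 0, 0.0268, -0.0151, 0, 1, 0, 0, 0, 0.0268, -0.0151, 0, 1, 0, 0, 0, 0.0268, -0.0151, 0, 1, 0, 0, 0, 0.0268, -0.0151, 0, 1, 0, 0, 0, 0.0268, -0.0151, 0, 1, 0, 0, 0, 0.0268, -0.0151, 0, 1, 0, 0, 0, 0.0268, -0.0151, 0, 1, 0, 0, 0, 0.0268, -0.0151, 0, 1, 0, 0, 0, 0.0268, -0.0151, 0, 1, 0, 0, 0, 0.0268, -0.0151, 0, 1, 0, 0, 0, 0, 0, 0, 1, 0, 0, 0, 0, 0, 0, 1]
}}

```text
clock: 12.38
eef_pos: [518.6, 314.2, 198.9]
tool_rot: [3.141, 0.001, 1.226]
force: [-0.7, -0.1, -1.4]
width: 44.3
gripper_force: 61.6
```

```bash
python3 go.py m:55
```

```text
t 12.375 q [-0.9  0.7  0.5  1.7 -0.4  0.9 -0.6] pos [518.6 314.2 198.9] yaw 70.26267220239902 w 44.27656046986656
[519. 315.  55.] tool shift mm [  1.    0.  143.9] norm 143.87054093010255
```

Call:
{"method": "carry_out", "body": {
  "deltas": [0, 0, 0, 0.001, 0, 0.045, 1, 0, 0, 0, 0, 0, 0.04, 1, 0, 0, 0, 0, 0, 0.03, 1, 0, 0, 0, 0, 0, 0.02, 1, 0, 0, 0, 0, 0, 0.0085, 1, 0, 0, 0, 0, 0, 0, 1, 0, 0, 0, 0, 0, 0, 1]
}}

```text
clock: 13.25
eef_pos: [519.8, 316.3, 56.3]
tool_rot: [3.14, -0.001, 1.227]
force: [-0.1, -0.6, -1.9]
width: 44.3
gripper_force: 61.6
```

```bash
python3 go.py m:54
```

```text
t 13.25 q [-0.8  0.8  0.4  1.8 -0.5  0.6 -0.5] pos [519.8 316.3  56.3] yaw 70.27820551158568 w 44.327999180084724
[519. 315.  54.] tool shift mm [-1.5 -0.4  2.3] norm 2.8098473480190314
```

Call:
{"method": "carry_out", "body": {
  "deltas": [0, 0, 0, 0, 0, 0.002, 1, 0, 0, 0, 0, 0, 0, 1, 0, 0, 0, 0, 0, 0, -1, 0, 0, 0, 0, 0, 0, -1, 0, 0, 0, 0, 0, 0, -1, 0, 0, 0, 0, 0, -0.02, -1, 0, 0, 0, 0, 0, -0.05, -1, 0, 0, 0, 0, 0, -0.05, -1, 0, 0, 0, 0, 0, -0.03, -1, 0, 0, 0, 0, 0, 0, -1]
}}

```text
clock: 14.5
eef_pos: [520.9, 316.7, 207.3]
tool_rot: [3.137, -0.005, 1.227]
force: [-0.4, -0.4, 0.2]
width: 85.4
gripper_force: 0.0
```

```bash
python3 go.py vial:200 vial:30
```

```text
t 14.5 q [-0.9  0.6  0.5  1.7 -0.4  0.9 -0.6] pos [520.9 316.7 207.3] yaw 70.2747907254835 w 85.42435228820219
[ 438.5 -121.   200. ] tool shift mm [-439.8   70.1    5.2] norm 445.4100330167274
[ 438.5 -121.    30. ] tool shift mm [ -0.9  -0.7 170. ] norm 170.0
```

Call:
{"method": "carry_out", "body": {
  "deltas": [0, 0, 0, -0.0367, 0.0058, 0, -1, 0, 0, 0, -0.0367, 0.0058, 0, -1, 0, 0, 0, -0.0367, 0.0058, 0, -1, 0, 0, 0, -0.0367, 0.0058, 0, -1, 0, 0, 0, -0.0367, 0.0058, 0, -1, 0, 0, 0, -0.0367, 0.0058, 0, -1, 0, 0, 0, -0.0367, 0.0058, 0, -1, 0, 0, 0, -0.0367, 0.0058, 0, -1, 0, 0, 0, -0.0367, 0.0058, 0, -1, 0, 0, 0, -0.0367, 0.0058, 0, -1, 0, 0, 0, -0.0367, 0.0058, 0, -1, 0, 0, 0, -0.0367, 0.0058, 0, -1]
}}

```text
clock: 16.0
eef_pos: [435.1, -122.9, 203.0]
tool_rot: [-3.14, 0.0, 1.227]
force: [0.7, 0.3, -0.3]
width: 85.6
gripper_force: 0.0
```

Call:
{"method": "carry_out", "body": {
  "deltas": [0, 0, 0, 0, 0, 0.045, -1, 0, 0, 0, 0, 0, 0.03, -1, 0, 0, 0, 0, 0, 0, -1, 0, 0, 0, 0, 0, 0, -1]
}}

```text
clock: 16.5
eef_pos: [436.2, -122.2, 128.9]
tool_rot: [3.141, 0.0, 1.227]
force: [0.2, 0.3, 0.5]
width: 85.2
gripper_force: 0.0
```

```bash
python3 go.py vial:29; python3 - <<'E'
from h import *
t=ctrl.get_image("scene");u=ctrl.get_image("top")
cv2.imwrite("pics/v1.png",np.hstack([cv2.resize(t[130:230,200:330],(400,308)),cv2.resize(u[170:270,280:410],(400,308))])[:,:,::-1])
E
```

```text
t 16.5 q [-0.1  0.6  0.4  2.2 -0.5  0.5  0.3] pos [ 436.2 -122.2  128.9] yaw 70.27764814454649 w 85.21836151093414
[ 438.5 -121.    29. ] tool shift mm [ 1.9  1.7 99.9] norm 99.9652116201279
```

View pics/v1.png

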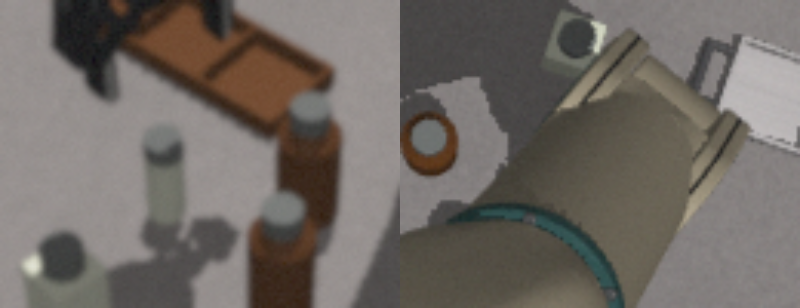

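Fingertips at (100,80) and (215,30) in the left crop straddle the vial at (163,140), and the brown bottles are clear. Descending and gripping.

Call:
{"method": "carry_out", "body": {
  "deltas": [0, 0, 0, 0.0019, 0.0017, 0.03, -1, 0, 0, 0, 0, 0, 0.035, -1, 0, 0, 0, 0, 0, 0.03, -1, 0, 0, 0, 0, 0, 0.005, -1, 0, 0, 0, 0, 0, 0, 1, 0, 0, 0, 0, 0, 0, 1, 0, 0, 0, 0, 0, 0, 1, 0, 0, 0, 0, 0, 0, 1, 0, 0, 0, 0, 0, 0, 1]
}}

```text
clock: 17.73
eef_pos: [438.9, -120.8, 29.2]
tool_rot: [3.14, -0.0, 1.227]
force: [-0.7, 0.2, 6.7]
width: 26.7
gripper_force: 58.5
```

```bash
python3 go.py vial:200 p:200
```

```text
t 17.725 q [ 0.1  0.7  0.2  2.2 -0.6  0.2  0.5] pos [ 438.9 -120.8   29.2] yaw 70.28962011377165 w 26.72643325779337
[ 438.5 -121.   200. ] tool shift mm [  -0.2   -0.1 -170.8] norm 170.83370008029752
[547. 383. 200.] tool shift mm [511.1 -67.8   0.1] norm 515.5465546388609
```

Call:
{"method": "carry_out", "body": {
  "deltas": [0, 0, 0, 0, 0, -0.02, 1, 0, 0, 0, 0, 0, -0.05, 1, 0, 0, 0, 0, 0, -0.05, 1, 0, 0, 0, 0, 0, -0.05, 1]
}}

```text
clock: 18.23
eef_pos: [437.9, -120.6, 200.1]
tool_rot: [-3.141, -0.0, 1.227]
force: [1.6, 0.1, -0.3]
width: 27.0
gripper_force: 59.1
```

Call:
{"method": "carry_out", "body": {
  "deltas": [0, 0, 0, 0.0426, -0.0056, 0, 1, 0, 0, 0, 0.0426, -0.0056, 0, 1, 0, 0, 0, 0.0426, -0.0056, 0, 1, 0, 0, 0, 0.0426, -0.0056, 0, 1, 0, 0, 0, 0.0426, -0.0056, 0, 1, 0, 0, 0, 0.0426, -0.0056, 0, 1, 0, 0, 0, 0.0426, -0.0056, 0, 1, 0, 0, 0, 0.0426, -0.0056, 0, 1, 0, 0, 0, 0.0426, -0.0056, 0, 1, 0, 0, 0, 0.0426, -0.0056, 0, 1, 0, 0, 0, 0.0426, -0.0056, 0, 1, 0, 0, 0, 0.0426, -0.0056, 0, 1]
}}

```text
clock: 19.73
eef_pos: [547.2, 384.5, 198.4]
tool_rot: [-3.141, 0.0, 1.227]
force: [0.6, -0.7, 0.3]
width: 26.4
gripper_force: 59.1
```

Call:
{"method": "carry_out", "body": {
  "deltas": [0, 0, 0, 0, 0, 0, 1, 0, 0, 0, 0, 0, 0, 1]
}}

```text
clock: 19.98
eef_pos: [547.1, 382.1, 198.1]
tool_rot: [-3.142, 0.001, 1.226]
force: [0.5, -0.3, -0.1]
width: 26.9
gripper_force: 59.1
```

```bash
python3 go.py p:34
```

```text
t 19.975 q [-1.   0.8  0.6  1.5 -0.5  1.  -0.6] pos [547.1 382.1 198.1] yaw 70.265419188374 w 26.893618910199137
[547. 383.  34.] tool shift mm [  1.   -0.4 164.1] norm 164.1264387050194
```

Call:
{"method": "carry_out", "body": {
  "deltas": [0, 0, 0, 0.001, 0, 0.045, 1, 0, 0, 0, 0, 0, 0.045, 1, 0, 0, 0, 0, 0, 0.04, 1, 0, 0, 0, 0, 0, 0.022, 1, 0, 0, 0, 0, 0, 0.01, 1, 0, 0, 0, 0, 0, 0.002, 1, 0, 0, 0, 0, 0, 0, 1]
}}

```text
clock: 20.85
eef_pos: [548.6, 384.4, 35.6]
tool_rot: [3.14, -0.002, 1.227]
force: [-0.9, 0.2, 0.2]
width: 26.9
gripper_force: 59.1
```

Call:
{"method": "carry_out", "body": {
  "deltas": [0, 0, 0, 0, 0, 0.002, 1, 0, 0, 0, 0, 0, 0, 1, 0, 0, 0, 0, 0, 0, -1, 0, 0, 0, 0, 0, 0, -1, 0, 0, 0, 0, 0, 0, -1, 0, 0, 0, 0, 0, -0.02, -1, 0, 0, 0, 0, 0, -0.05, -1, 0, 0, 0, 0, 0, -0.05, -1, 0, 0, 0, 0, 0, -0.05, -1, 0, 0, 0, 0, 0, 0, -1]
}}

```text
clock: 22.1
eef_pos: [550.9, 385.0, 208.7]
tool_rot: [3.135, -0.008, 1.226]
force: [0.1, -0.2, -0.0]
width: 85.3
gripper_force: 0.0
```

```bash
python3 go.py jar:200 jar:25
```

```text
t 22.1 q [-1.   0.7  0.6  1.5 -0.5  1.  -0.6] pos [550.9 385.  208.7] yaw 70.272814489476 w 85.33803552586056
[688. 121. 200.] tool shift mm [-202.3  218.1    8.5] norm 297.55582399552503
[688. 121.  25.] tool shift mm [ -1.4  -1.1 175. ] norm 175.0
```

Ten rows across to the jar, then a partial descent and a check.

Call:
{"method": "carry_out", "body": {
  "deltas": [0, 0, 0, -0.02, 0.022, 0, -1, 0, 0, 0, -0.02, 0.022, 0, -1, 0, 0, 0, -0.02, 0.022, 0, -1, 0, 0, 0, -0.02, 0.022, 0, -1, 0, 0, 0, -0.02, 0.022, 0, -1, 0, 0, 0, -0.02, 0.022, 0, -1, 0, 0, 0, -0.02, 0.022, 0, -1, 0, 0, 0, -0.02, 0.022, 0, -1, 0, 0, 0, -0.02, 0.022, 0, -1, 0, 0, 0, -0.02, 0.022, 0.04, -1, 0, 0, 0, 0, 0, 0.05, -1, 0, 0, 0, 0, 0, 0, -1]
}}

```text
clock: 23.6
eef_pos: [683.7, 121.3, 108.2]
tool_rot: [-3.133, 0.004, 1.226]
force: [-0.3, 0.2, -0.4]
width: 85.6
gripper_force: 0.0
```

Call:
{"method": "carry_out", "body": {
  "deltas": [0, 0, 0, 0, 0, 0, -1]
}}

```text
clock: 23.72
eef_pos: [688.2, 122.1, 113.9]
tool_rot: [3.14, -0.001, 1.227]
force: [0.4, 0.5, 0.2]
width: 85.3
gripper_force: 0.0
```

```bash
python3 go.py jar:25
```

```text
t 23.725 q [-0.5  0.9  0.5  1.5 -0.5  0.9 -0.2] pos [688.2 122.1 113.9] yaw 70.32917789714392 w 85.33187213371171
[688. 121.  25.] tool shift mm [-1.2 -0.  88.9] norm 88.91274804421195
```

Call:
{"method": "carry_out", "body": {
  "deltas": [0, 0, 0, -0.001, 0, 0.04, -1, 0, 0, 0, 0, 0, 0.035, -1, 0, 0, 0, 0, 0, 0.015, -1, 0, 0, 0, 0, 0, 0, -1, 0, 0, 0, 0, 0, 0, 1, 0, 0, 0, 0, 0, 0, 1, 0, 0, 0, 0, 0, 0, 1, 0, 0, 0, 0, 0, 0, 1]
}}

```text
clock: 24.72
eef_pos: [688.6, 120.7, 24.5]
tool_rot: [3.139, -0.002, 1.227]
force: [-0.6, 0.7, 6.2]
width: 50.3
gripper_force: 62.3
```

```bash
python3 go.py jar:220 loop:220
```

```text
t 24.725 q [-0.5  1.   0.5  1.5 -0.6  0.8 -0.1] pos [688.6 120.7  24.5] yaw 70.29050414640801 w 50.32440799314213
[688. 121. 220.] tool shift mm [   0.4   -0.1 -195.5] norm 195.54525504947983
[ 522.  -288.5  220. ] tool shift mm [-441.5  -18.2   -0.8] norm 441.8667785656668
```

Call:
{"method": "carry_out", "body": {
  "deltas": [0, 0, 0, 0, 0, -0.02, 1, 0, 0, 0, 0, 0, -0.05, 1, 0, 0, 0, 0, 0, -0.05, 1, 0, 0, 0, 0, 0, -0.05, 1, 0, 0, 0, 0, 0, 0, 1]
}}

```text
clock: 25.35
eef_pos: [690.3, 120.2, 199.0]
tool_rot: [3.132, -0.005, 1.227]
force: [0.3, 0.0, -1.5]
width: 50.1
gripper_force: 62.4
```

Call:
{"method": "carry_out", "body": {
  "deltas": [0, 0, 0, -0.0368, -0.0015, 0, 1, 0, 0, 0, -0.0368, -0.0015, 0, 1, 0, 0, 0, -0.0368, -0.0015, 0, 1, 0, 0, 0, -0.0368, -0.0015, 0, 1, 0, 0, 0, -0.0368, -0.0015, 0, 1, 0, 0, 0, -0.0368, -0.0015, 0, 1, 0, 0, 0, -0.0368, -0.0015, 0, 1, 0, 0, 0, -0.0368, -0.0015, 0, 1, 0, 0, 0, -0.0368, -0.0015, 0, 1, 0, 0, 0, -0.0368, -0.0015, 0, 1, 0, 0, 0, -0.0368, -0.0015, 0, 1, 0, 0, 0, -0.0368, -0.0015, 0, 1]
}}

```text
clock: 26.85
eef_pos: [520.2, -289.8, 192.3]
tool_rot: [-3.141, -0.0, 1.227]
force: [-0.3, -0.3, -1.0]
width: 50.5
gripper_force: 62.5
```

Call:
{"method": "carry_out", "body": {
  "deltas": [0, 0, 0, 0, 0, 0.04, 1, 0, 0, 0, 0, 0, 0.04, 1, 0, 0, 0, 0, 0, 0, 1, 0, 0, 0, 0, 0, 0, 1]
}}

```text
clock: 27.35
eef_pos: [521.6, -289.6, 113.5]
tool_rot: [3.14, 0.001, 1.227]
force: [0.3, -0.0, 0.0]
width: 50.3
gripper_force: 62.6
```

```bash
python3 go.py loop:29; python3 - <<'E'
from h import *
t=ctrl.get_image("scene");u=ctrl.get_image("top")
cv2.imwrite("pics/j1.png",np.hstack([cv2.resize(t[100:250,100:250],(400,400)),cv2.resize(u[140:260,340:460],(400,400))])[:,:,::-1])
E
```

```text
t 27.35 q [ 0.2  0.7  0.5  1.8 -0.5  0.7  0.6] pos [ 521.6 -289.6  113.5] yaw 70.28004273756319 w 50.25104346386225
[ 522.  -288.5   29. ] tool shift mm [ 1.2 -0.1 84.5] norm 84.48475197653923
```

View pics/j1.png

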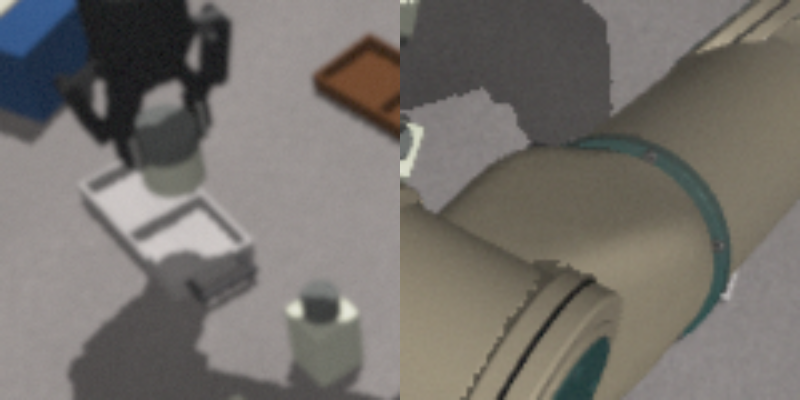

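The jar is held level above the loop bay: crop (170,150), bottom about 90 mm up, loop at (225,280). Lowering it now.

Call:
{"method": "carry_out", "body": {
  "deltas": [0, 0, 0, 0.001, 0, 0.035, 1, 0, 0, 0, 0, 0, 0.03, 1, 0, 0, 0, 0, 0, 0.013, 1, 0, 0, 0, 0, 0, 0.006, 1, 0, 0, 0, 0, 0, 0, 1]
}}

```text
clock: 28.08
eef_pos: [522.1, -288.6, 29.2]
tool_rot: [3.14, 0.0, 1.227]
force: [0.6, -0.3, 0.0]
width: 50.7
gripper_force: 62.5
```

Call:
{"method": "carry_out", "body": {
  "deltas": [0, 0, 0, 0, 0, 0.0005, 1, 0, 0, 0, 0, 0, 0, -1, 0, 0, 0, 0, 0, 0, -1, 0, 0, 0, 0, 0, 0, -1, 0, 0, 0, 0, 0, -0.02, -1, 0, 0, 0, 0, 0, -0.05, -1, 0, 0, 0, 0, 0, -0.06, -1, 0, 0, 0, 0, 0, 0, -1]
}}

```text
clock: 29.08
eef_pos: [524.2, -290.6, 164.0]
tool_rot: [3.131, 0.002, 1.226]
force: [-0.0, -0.6, -0.9]
width: 85.3
gripper_force: 0.0
```

```bash
python3 go.py square:150 square:30
```

```text
t 29.075 q [ 0.1  0.7  0.5  1.8 -0.4  0.8  0.5] pos [ 524.2 -290.6  164. ] yaw 70.2605306152915 w 85.32496941687707
[ 560.  -121.5  150. ] tool shift mm [171.3 -23.6  13.4] norm 173.41093442497188
[ 560.  -121.5   30. ] tool shift mm [  0.2  -1.3 120. ] norm 120.0
```

Call:
{"method": "carry_out", "body": {
  "deltas": [0, 0, 0, 0.0285, -0.0039, 0, -1, 0, 0, 0, 0.0285, -0.0039, 0, -1, 0, 0, 0, 0.0285, -0.0039, 0, -1, 0, 0, 0, 0.0285, -0.0039, 0, -1, 0, 0, 0, 0.0285, -0.0039, 0, -1, 0, 0, 0, 0.0285, -0.0039, 0, -1, 0, 0, -4, 0, 0, 0.03, -1, 0, 0, 0, 0, 0, 0, -1, 0, 0, 0, 0, 0, 0, -1]
}}

```text
clock: 30.2
eef_pos: [557.1, -120.1, 128.5]
tool_rot: [3.141, 0.0, 1.294]
force: [0.1, -0.1, -0.3]
width: 85.4
gripper_force: 0.0
```

```bash
python3 go.py square:30
```

```text
t 30.2 q [-0.1  0.7  0.5  1.9 -0.5  0.7  0.3] pos [ 557.1 -120.1  128.5] yaw 74.14909846794673 w 85.35174066615284
[ 560.  -121.5   30. ] tool shift mm [-0.5  3.1 98.5] norm 98.55158394245971
```

Call:
{"method": "carry_out", "body": {
  "deltas": [0, 0, 0, -0.0005, 0.003, 0.03, -1, 0, 0, 0, 0, 0, 0.035, -1, 0, 0, 0, 0, 0, 0.025, -1, 0, 0, 0, 0, 0, 0.01, -1, 0, 0, 0, 0, 0, 0, -1, 0, 0, 0, 0, 0, 0, 1, 0, 0, 0, 0, 0, 0, 1, 0, 0, 0, 0, 0, 0, 1, 0, 0, 0, 0, 0, 0, 1]
}}

```text
clock: 31.32
eef_pos: [560.7, -120.6, 28.9]
tool_rot: [3.14, -0.0, 1.297]
force: [-0.2, 0.4, 5.7]
width: 41.9
gripper_force: 60.9
```

```bash
python3 go.py square:160 far:160
```

```text
t 31.325 q [-0.1  0.8  0.4  1.9 -0.6  0.5  0.4] pos [ 560.7 -120.6   28.9] yaw 74.28800340689355 w 41.860184836984516
[ 560.  -121.5  160. ] tool shift mm [  -1.    -0.2 -131.1] norm 131.06782877444266
[ 497.5 -358.   160. ] tool shift mm [-244.6    3.9   -0.1] norm 244.61909165067226
```

Call:
{"method": "carry_out", "body": {
  "deltas": [0, 0, 0, 0, 0, -0.02, 1, 0, 0, 0, 0, 0, -0.05, 1, 0, 0, 0, 0, 0, -0.05, 1, 0, 0, 0, -0.0245, 0.0004, 0, 1, 0, 0, 0, -0.0245, 0.0004, 0, 1, 0, 0, 0, -0.0245, 0.0004, 0, 1, 0, 0, 0, -0.0245, 0.0004, 0, 1, 0, 0, 0, -0.0245, 0.0004, 0, 1]
}}

```text
clock: 32.33
eef_pos: [528.2, -239.5, 147.9]
tool_rot: [-3.141, -0.0, 1.297]
force: [0.2, 0.7, -1.6]
width: 41.4
gripper_force: 60.8
```

Call:
{"method": "carry_out", "body": {
  "deltas": [0, 0, 0, -0.0245, 0.0004, 0, 1, 0, 0, 0, -0.0245, 0.0004, 0, 1, 0, 0, 0, -0.0245, 0.0004, 0, 1, 0, 0, 0, -0.0245, 0.0004, 0, 1, 0, 0, 0, -0.0245, 0.0004, 0, 1, 0, 0, 4, 0, 0, 0, 1, 0, 0, 0, 0, 0, 0, 1, 0, 0, 0, 0, 0, 0, 1]
}}

```text
clock: 33.33
eef_pos: [497.6, -356.7, 147.8]
tool_rot: [-3.141, -0.0, 1.229]
force: [1.0, -0.6, -1.0]
width: 41.3
gripper_force: 60.6
```

```bash
python3 go.py far:33
```

```text
t 33.325 q [ 0.3  0.7  0.5  1.7 -0.4  0.8  0.6] pos [ 497.6 -356.7  147.8] yaw 70.39068361573833 w 41.28554064456184
[ 497.5 -358.    33. ] tool shift mm [ -1.3   0.4 114.8] norm 114.7701390155981
```

Call:
{"method": "carry_out", "body": {
  "deltas": [0, 0, 0, -0.001, 0, 0.045, 1, 0, 0, 0, 0, 0, 0.035, 1, 0, 0, 0, 0, 0, 0.02, 1, 0, 0, 0, 0, 0, 0.01, 1, 0, 0, 0, 0, 0, 0.003, 1, 0, 0, 0, 0, 0, 0, 1, 0, 0, 0, 0, 0, 0, 1]
}}

```text
clock: 34.2
eef_pos: [497.6, -358.8, 35.7]
tool_rot: [3.14, 0.0, 1.227]
force: [0.1, -0.1, -2.1]
width: 41.4
gripper_force: 60.6
```

Call:
{"method": "carry_out", "body": {
  "deltas": [0, 0, 0, 0, 0, 0.0025, 1, 0, 0, 0, 0, 0, 0, 1, 0, 0, 0, 0, 0, 0, -1, 0, 0, 0, 0, 0, 0, -1, 0, 0, 0, 0, 0, 0, -1, 0, 0, 0, 0, 0, -0.02, -1, 0, 0, 0, 0, 0, -0.05, -1, 0, 0, 0, 0, 0, -0.06, -1, 0, 0, 0, 0, 0, -0.06, -1]
}}

```text
clock: 35.33
eef_pos: [496.8, -358.4, 225.5]
tool_rot: [3.141, 0.0, 1.226]
force: [1.2, -0.3, -0.7]
width: 85.6
gripper_force: 0.0
```

Call:
{"method": "carry_out", "body": {
  "deltas": [0, 0, 0, 0.03, -0.02, 0, -1, 0, 0, 0, 0.04, -0.02, 0, -1, 0, 0, 0, 0.04, -0.02, 0, -1, 0, 0, 0, 0.04, 0, 0, -1, 0, 0, 0, 0.04, 0, 0, -1, 0, 0, 0, 0.04, 0, 0, -1, 0, 0, 0, 0.04, 0, 0, -1, 0, 0, 0, 0.04, 0, 0, -1, 0, 0, 0, 0.04, 0, 0, -1, 0, 0, 0, 0, 0, 0, -1, 0, 0, 0, 0, 0, 0, -1]
}}

```text
clock: 36.7
eef_pos: [558.4, -9.5, 223.2]
tool_rot: [3.141, 0.0, 1.226]
force: [-0.2, -1.1, 0.4]
width: 85.2
gripper_force: 0.0
```

```bash
python3 - <<'E'
from h import *
from go import B
t=ctrl.get_image("scene");u=ctrl.get_image("top")
for n,im in(("scene",t),("top",u)):
    for k,z in(("m",109),("p",79),("n",59),("loop",56),("far",84)):
        cv2.circle(im,tuple(int(v) for v in proj(n,(*B[k],z)).round()),1,(255,0,0),-1)
cv2.imwrite("pics/e.png",cv2.cvtColor(np.hstack([cv2.resize(t[130:380,110:510],(800,500))]),4))
cv2.imwrite("pics/f.png",cv2.cvtColor(cv2.resize(u[110:310,110:460],(800,457)),4))
E
```

```text
(no output)
```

View pics/e.png

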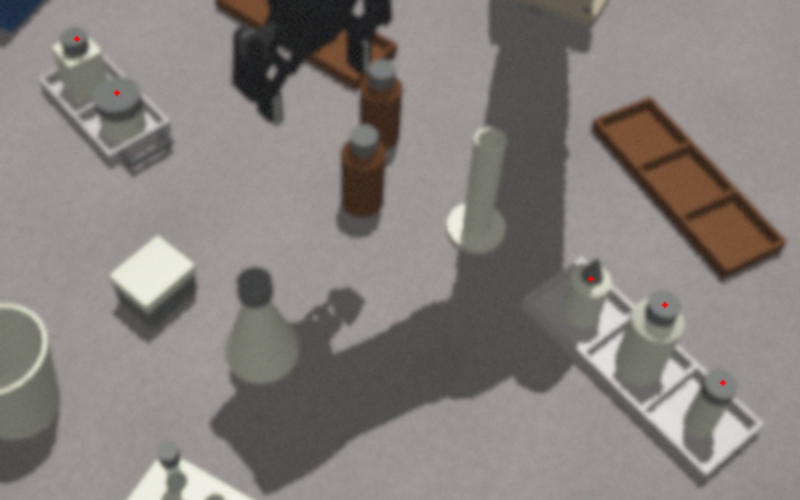

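View pics/f.png

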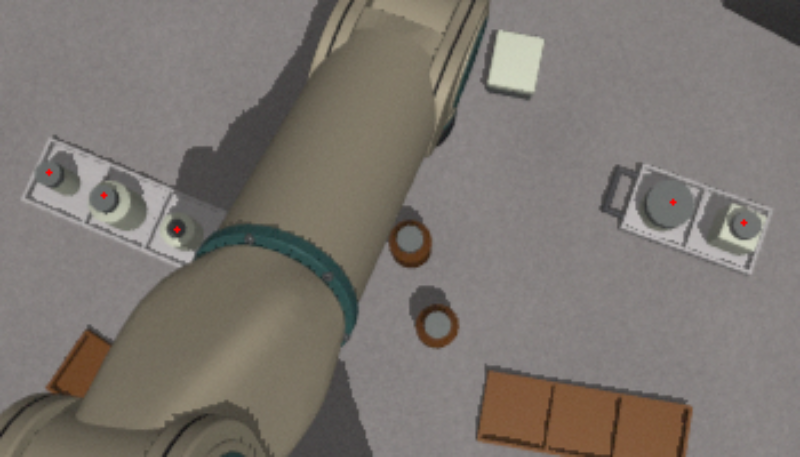

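All five stand upright in the right bays, with the red dots on their caps. The flask, cylinder and tip box have not moved, and the gripper is clear of everything.

```bash
python3 -c "
from cell import ctrl
print(ctrl.finish_job())"
```

```text
the job is handed in; nothing more can be done
None
```

Job handed in at about 37 s of the 144 s allowed: in the last pictures both kits stand upright in their correct bays and the flask, cylinder and tip box look unmoved; the hand-in returned no verdict.

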